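# Hold the chip guard at its balance point

## Task

I need to screw the stay back onto the hinged chip guard of this little machine. Take the guard by its red bar, swing it up and over to its balance point, a little past upright, where it wants to fall neither way, and keep hold of the bar there: the job finishes with you still holding it. Lift it smoothly, do not let it drop or flop over backwards, and leave the other things on the bench alone.

Things in the scene. Friction and masses are not known exactly. Their poses are not given: they have to be found in the camera images.
- guard (a joint): guard angle (rad): 0 = lowered, cover level (the start); grows as the red bar swings up and over; 1.57 = upright; 1.79 = balance point (past upright); 2.7 = back stop. Below 1.79 it falls down, above it falls over backwards; almost frictionless, 0.3 to 0.5 kg, under 3 N at the bar. At balance the black pointers at the hinge ends point straight up at red marks on white dials.
- guard_bar (a point): centre of the red grip bar: 12 mm round, 118 long, parallel to the hinge, 155 from it; 102 free between its arms. It stands out 50 mm beyond the cover's free edge, in the cover's plane; lowered, it is 130 above the bench. It can turn between the fingers, so a gripper may point down throughout. At balance: 34 mm past the hinge line, 151 above it. x: from the bar to the hinge; y: along the bar.
- guard_hinge (a point): middle of the guard's hinge axis, fixed, 130 mm above the bench; y along the hinge (level), z up, x level, pointing from the lowered bar to the hinge. The cover between hinge and bar is clear with yellow edges, 95 mm long, 170 wide, with clear skirts 50 deep under its free edge and sides. Raised, the front skirt points to the near side, 50 below the bar.
- machine: the small machine: steel base plate 270 x 220 x 18 mm high incl. feet, with cross slide and chuck under the guard, posts 138 mm high at the hinge ends. Fixed. Origin: centre of the plate's underside on the bench; the hinge lies 70 mm along its x axis and 130 mm up, along its y axis.
- tape_roll: bystander: loose roll of tan tape lying flat, 90 mm across, 24 mm high; origin under its centre
- glue_bottle: bystander: loose white glue bottle with blue nozzle, 44 mm across, 98 mm tall; origin under its centre
- parts_bin: bystander: loose open red parts bin 120 x 100 x 50 mm; origin under its centre
- small_vise: bystander: loose little vise of dark steel and brass, about 90 x 40 x 36 mm; origin under its centre

How it is judged (in metres and radians):
On the way:
1. the guard is being lifted by the fingers (value of joint guard between 0.4 and 1.4 rad and contact force between the fingers and guard above 0.3 N), for 0.1 s.
At the end, for the whole second after the job is handed in: the guard stands still within 0.08 rad of its balance point (joint between 1.71 and 1.87 rad, slower than 0.1 rad/s), the fingers still hold it (more than 0.5 N), and the tape, glue bottle, bin and vise are within 20 mm of where they were (value of joint guard between 1.71 and 1.87 rad and velocity of joint guard between -0.1 and 0.1 rad/s and contact force between the fingers and guard above 0.5 N and distance of each of tape_roll, glue_bottle, parts_bin, small_vise from where it was at the start of the episode below 0.02 m); the arm keeps its last pose, push and grip.
It fails at once if the guard flops over backwards (past 2.2 rad) (value of joint guard above 2.2 rad).
It fails at once if the guard drops or is slung (faster than 2.5 rad/s either way) (velocity of joint guard above 2.5 rad/s or velocity of joint guard below -2.5 rad/s).
It fails at once if a bystander is pushed more than 20 mm or knocked over (distance of any of tape_roll, glue_bottle, parts_bin, small_vise from where it was at the start of the episode above 0.02 m or angle between any of tape_roll, glue_bottle, parts_bin, small_vise's own z axis and vertical above 0.4 rad).
It also fails if it takes over 38 s, if anything falls off the work surface, if the arm or the gripper's body presses on something with over 40 N, if the wrist force passes 120 N, or if a joint passes its speed limit or range.

## Robot

A 6-joint arm with a two-finger parallel gripper is mounted at the origin on the work surface. World frame = base frame: x ahead of the robot, y to its left, z up, the work surface at z = 0. Lengths are in mm, angles in degrees, forces in N, time in s.
With the tool pointing down it reaches from about 350 to 925 mm from the base axis. Payload 6.4 kg.
Tool frame: the origin (TCP) lies between the finger pads; the fingertips stand 25 mm ahead of it and the grasp point (between the pads) lies 6 mm ahead of it; z points along the fingers, y is the direction in which the jaws open and shut (so a half turn about z gives the same grasp; the last joint's range is limited). The gripper opens to 85 mm and grips with 20 to 120 N. Pads are 22 mm wide; open, the fingers measure 114 mm over their backs; the gripper's body (76 mm by 85 mm) begins 54 mm behind the grasp point. The pads swing forward as they close: fully open they stand 13 mm farther back than shut.
Start: joints at [-74.433, 14.043, 89.255, -0, 76.702, -9.975], TCP at [280.273, -586.482, 256.29] pointing down, gripper open.
Joint ranges: [-179.41, 179.41], [-58.25, 129.5], [7.25, 145.43], [-54.29, 234.29], [11.92, 165.04], [-157.13, 157.13]. Speed limits (degrees/s): [147.25, 147.25, 180, 180, 180, 180].

## Interface

Orientations are given as [roll, pitch, yaw] about the fixed x, y, z axes, in that order (R = Rz(yaw) Ry(pitch) Rx(roll)).
In Python, from rig import bot gives the robot as it stands.
- The arm moves only by the tool carry_out, never from a script. Its argument "deltas" is a list that holds one entry, the list of rows, each a list of 4 numbers: the shift along the tool's x, y, z in cm, then the turn about the tool's z in rad. A call has 1 to 5 rows; each row shifts and turns the pose as measured when the row begins, along the tool's axes as they then stand; what a row does not reach is not made up. A row lasts 1/10 s, in which the tool goes at most 50 mm and 8.59 degrees, less where a joint would pass 70% of its speed; a pose out of reach is approached as far as the arm can. A call with a gripper value outside its range is refused whole. "hand" is the gripper command: -1 is shut, 1 is fully open, values between are in proportion, set as the call begins (left out, the last holds). The fingers move at their own pace and stop on an object; "newtons" is the grip in N (left out, the last holds). Time passes only in rows, so rows that do not move let the fingers close. It gives the time, the measured TCP pose, the force and the opening at its end, in the units of the state.
- bot.read_state(): the state, without advancing time (a new reading comes with each control period).
- bot.camera(name): name is "side" or "top" or "wrist"; returns the picture (400x640x3 uint8, red, green, blue); there is no depth.
- bot.get_calibration(name): a dict with "camera_matrix" (3x3 intrinsics, pixels), "k1" (the pictures are not rectified: a ray, as slopes to the right and down, at radius r is drawn at 1 + k1 r^2 times it, then the intrinsics apply), "xyz" and "attitude" of the camera in the world; the wrist camera has in their place "T_tool_cam" (4x4, takes a point from camera to tool coordinates, whose origin is the TCP and whose axes are the flange's). Camera axes: x right, y down, z forward; pixel columns grow to the right and rows downward; lengths in mm; the calibration is good to about 2 mm. A picture is of the moment at which its call begins: read the wrist's pose just before it. get_calibration takes no time and is no camera call.
- bot.job_done(): hands the job in, once; it reports no verdict.
The state is a dict: "time": time; "joints": joint angles; "joint_velocities": joint speeds; "effort": joint torques, N m; "tool_pos": TCP position; "tool_rot": TCP orientation; "force": force on the tool from outside, world axes, zero at the start; "moment": the same for the moment, N m; "opening": finger opening in mm.
Only numpy, scipy, OpenCV 4.12 (cv2) and the standard library are available. Lean on these libraries where they do the work, as an engineer would, in place of code of your own. Each camera call takes 0.05 s, during which the arm holds its last target. There are 200 camera calls.

## Working session

There is one attempt and no reset: what is moved stays moved. The work goes in short steps, Python scripts to look and compute and a tool call to move; the robot and the scene stay as the last step left them, time stands still between calls to the robot, and variables do not carry over. Pictures are saved under pics/ and viewed, about 8 in all and at most 12, crops included, and the job is handed in when it is done.

Besides the shell and the picture viewer there is one more tool, called as name(argument=value, ...) on one line, values as JSON. carry_out: Moves the arm, as the interface text tells. Its arguments: {"type":"object","properties":{"deltas":{"type":"array"},"hand":{"type":"number"},"newtons":{"type":"number"}},"required":["deltas"]}

```bash
mkdir -p pics; python3 - <<'E'
from rig import bot
import cv2
for n in("top","side"):
    cv2.imwrite(f"pics/{n}0.png",bot.camera(n)[:,:,::-1]); c=bot.get_calibration(n);print(n,c)
print(bot.get_calibration("wrist")); print(bot.read_state())
E
```

```text
top {'camera_matrix': array([[377.6007235 ,   0.        , 321.47230647],
       [  0.        , 377.6007235 , 196.5374732 ],
       [  0.        ,   0.        ,   1.        ]]), 'k1': 0.012645959174687754, 'xyz': array([ 393.92630366,   68.77084754, 1089.63826415]), 'attitude': array([-1.68499320e+02,  6.92907931e-02, -9.64600591e+01])}
side {'camera_matrix': array([[440.42844615,   0.        , 324.93035752],
       [  0.        , 440.42844615, 200.39428688],
       [  0.        ,   0.        ,   1.        ]]), 'k1': 0.026112734336916625, 'xyz': array([ 43.84537548, 589.79588165, 948.21948202]), 'attitude': array([-137.53367162,    0.66805565, -134.01945036])}
{'camera_matrix': array([[323.3257507 ,   0.        , 315.55441662],
       [  0.        , 323.3257507 , 199.46471687],
       [  0.        ,   0.        ,   1.        ]]), 'k1': -0.0317900245375262, 'T_tool_cam': array([[ 4.75247456e-04, -9.44373390e-01, -3.28874862e-01,
         8.56166247e+01],
       [ 9.99999374e-01,  1.15504748e-04,  1.11339476e-03,
        -3.50790739e-01],
       [-1.01347378e-03, -3.28875185e-01,  9.44372853e-01,
        -1.18646666e+02],
       [ 0.00000000e+00,  0.00000000e+00,  0.00000000e+00,
         1.00000000e+00]])}
{'time': 0.1, 'joints': array([-7.44334782e+01,  1.40801994e+01,  8.93187356e+01, -4.94906341e-04,
        7.67007168e+01, -9.97504642e+00]), 'joint_velocities': array([-0.08053735, -0.08697921, -0.17676001,  0.04316074,  0.08813472,
        0.01823986]), 'effort': array([ 5.66605959e-04, -4.30672109e+01, -3.27129364e+01, -2.33180924e-05,
        2.85755275e-03, -1.19980382e-05]), 'tool_pos': array([ 280.13779534, -586.02585378,  255.28196581]), 'tool_rot': array([-1.79901771e+02, -1.67874465e-02,  2.55416681e+01]), 'force': array([-0.11362382,  0.7531454 , -0.40126615]), 'moment': array([-0.00572354, -0.00421259,  0.00276659]), 'opening': 85.66432949624487}
```

View pics/top0.png

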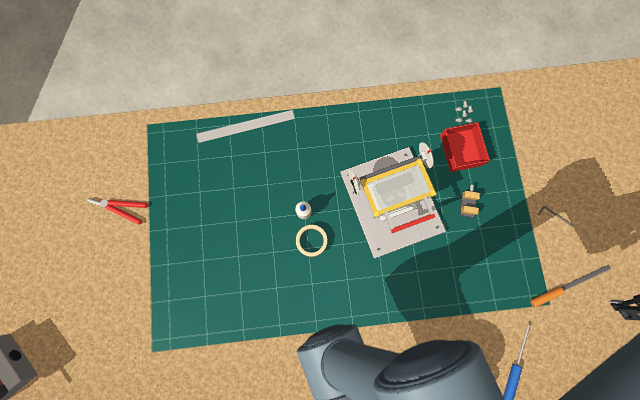

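View pics/side0.png

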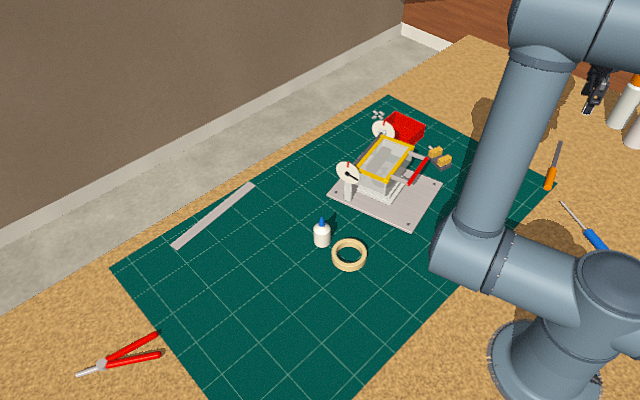

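The top view shows the machine with its red bar at about (391,231)–(435,217), the bin and vise to the right, and the tape and glue to the left. The side view agrees, with the bar at about (409,183)–(427,160). I'll enlarge both.

```bash
python3 - <<'E'
import cv2,numpy as np
a=cv2.imread("pics/top0.png")[140:265,330:500];b=cv2.imread("pics/side0.png")[110:235,320:470]
a=cv2.resize(a,(680,500),interpolation=cv2.INTER_CUBIC);b=cv2.resize(b,(600,500),interpolation=cv2.INTER_CUBIC)
cv2.imwrite("pics/topc.png",a);cv2.imwrite("pics/sidec.png",b)
E
```

```text
(no output)
```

View pics/topc.png

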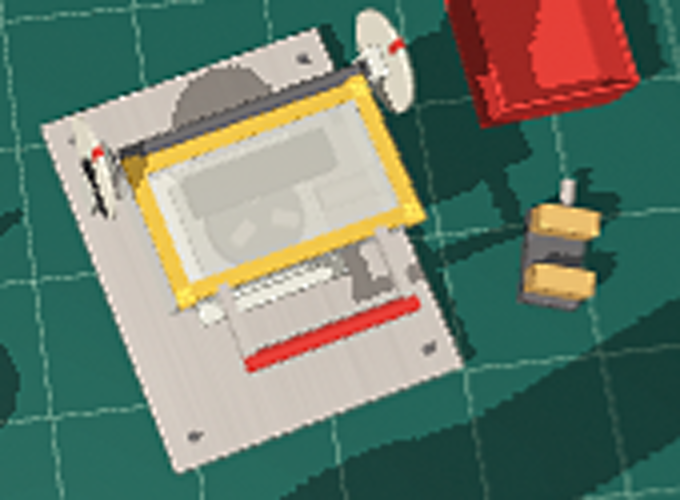

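View pics/sidec.png

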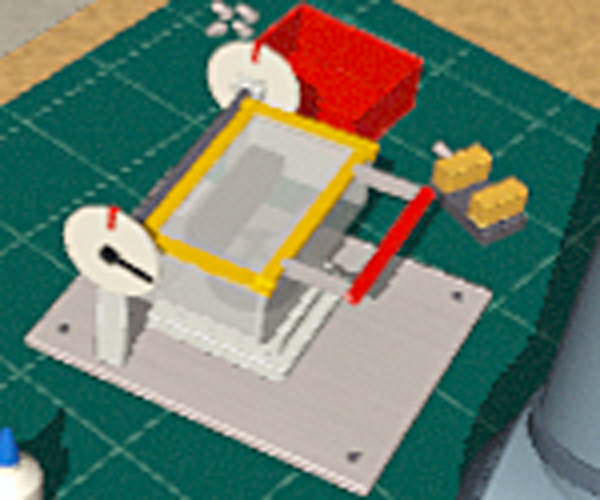

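Crop readings: in the top crop (×4, offset 330,140) the bar ends are (247,364) and (419,302), and the plate corners are (42,127), (322,28), (463,365) and (178,471). In the side crop (×4, offset 320,110) the bar ends are (354,297) and (430,193).

```bash
cat > h.py <<'E'
from rig import bot
import numpy as np,cv2
from scipy.spatial.transform import Rotation as R
def cam(n,st=None):
    c=bot.get_calibration(n)
    if n=="wrist":
        st=st or bot.read_state();Rt=R.from_euler('xyz',st["tool_rot"],degrees=True).as_matrix()
        T=c["T_tool_cam"];return c,Rt@T[:3,:3],Rt@T[:3,3]+st["tool_pos"]
    return c,R.from_euler('xyz',c["attitude"],degrees=True).as_matrix(),c["xyz"]
def at_z(n,px,z,st=None):
    c,M,o=cam(n,st);p=cv2.undistortPoints(np.array([px],float).reshape(-1,1,2),c["camera_matrix"],np.array([c["k1"],0,0,0.]))[:,0]
    d=np.c_[p,np.ones(len(p))]@M.T
    return o+d*((z-o[2])/d[:,2])[:,None]
def proj(n,P,st=None):
    c,M,o=cam(n,st);q=(np.atleast_2d(P)-o)@M
    return cv2.projectPoints(q,np.zeros(3),np.zeros(3),c["camera_matrix"],np.array([c["k1"],0,0,0.]))[0][:,0]
E
python3 - <<'E'
from h import *
np.set_printoptions(precision=1,suppress=True)
t=lambda L:np.array(L)/4+[330,140]-.4
s=lambda L:np.array(L)/4+[320,110]-.4
for n,b in(("top",t([(247,364),(419,302)])),("side",s([(354,297),(430,193)]))):
    P=at_z(n,b,130);d=P[1]-P[0];print(n,P[:,:2],P.mean(0),np.linalg.norm(d),np.degrees(np.arctan2(d[1],d[0])))
P=at_z("top",t([(42,127),(322,28),(463,365),(178,471)]),18);print(P[:,:2],P.mean(0))
for i in range(4):
    d=P[(i+1)%4]-P[i];print(np.linalg.norm(d),np.degrees(np.arctan2(d[1],d[0])))
for n,L in(("tape",(312,240)),("glue",(303,210)),("vise",(470,203)),("bin",(466,147))):print(n,at_z("top",L,20 if n!="glue" else 90))
E
```

```text
top [[ 480.1 -118.8]
 [ 507.2 -234.1]] [ 493.6 -176.5  130. ] 118.49000691347666 -76.80035600909223
side [[ 479.1 -118. ]
 [ 505.8 -233.6]] [ 492.4 -175.8  130. ] 118.611861992153 -77.02227796621041
[[ 679.5  -17.3]
 [ 731.5 -233.3]
 [ 472.3 -292.7]
 [ 421.3  -81.4]] [ 576.2 -156.2   18. ]
222.16500651362398 -76.4619338086037
265.93270553308236 -167.09907329367817
217.29542387398416 103.58101523795108
266.0860214678099 13.949881283905643
tape [[488.9  86.2  20. ]]
glue [[565.1 100.5  90. ]]
vise [[ 543.4 -376.4   20. ]]
bin [[ 710.9 -396.7   20. ]]
```

Both cameras agree. The bar centre is at about (493,-176,130) and 118.5 mm long, and guard x is at 13.1°. The plate centre puts the hinge at about (644,-141), which matches bar + 155 mm. I'll move above the bar first and turn afterwards.

carry_out(deltas=[[[3.6, -2.7, 0, 0], [3.6, -2.7, 0, 0], [3.6, -2.7, 0, 0], [3.6, -2.7, 0, 0], [3.6, -2.7, 0, 0]]], hand=-0.05, newtons=25)

```text
time: 0.6
tool_pos: [384.2, -383.7, 252.2]
tool_rot: [-179.7, 0.0, 25.0]
force: [-0.0, -0.2, 0.1]
opening: 40.5
```

carry_out(deltas=[[[3.6, -2.7, 0, 0], [3.6, -2.7, 0, 0], [3.6, -2.7, 0, 0], [3.6, -2.7, 0, 0], [3.6, -2.7, 0, 0]]])

```text
time: 1.1
tool_pos: [492.1, -175.6, 251.3]
tool_rot: [-179.6, 0.0, 24.9]
force: [-0.5, -0.7, -0.7]
opening: 40.9
```

carry_out(deltas=[[[0, 0, 0, -0.14], [0, 0, 0, -0.14], [0, 0, 0, -0.14], [0, 0, 0, -0.14], [0, 0, 0, -0.14]]])

```text
time: 1.6
tool_pos: [493.2, -167.6, 248.9]
tool_rot: [-179.4, -0.4, 67.2]
force: [0.2, -0.3, 0.4]
opening: 40.5
```

carry_out(deltas=[[[0, 0, 0, -0.14], [0, 0, 0, -0.14], [0, 0, 0, -0.14], [0, 0, 0, -0.14], [0, 0, 0, -0.08]]])

```text
time: 2.1
tool_pos: [491.8, -166.5, 246.3]
tool_rot: [-179.6, -0.9, 105.5]
force: [0.5, -0.1, -0.4]
opening: 41.0
```

carry_out(deltas=[[[-0.5, -0.05, 2, 0.04], [-0.45, -0.05, 2, 0], [0, 0, 1.5, 0]]])

```text
time: 2.4
tool_pos: [493.6, -176.0, 191.5]
tool_rot: [-179.7, -0.7, 103.3]
force: [0.4, -0.6, -0.3]
opening: 40.3
```

```bash
python3 - <<'E'
from h import *
st=bot.read_state();im=bot.camera("wrist");print(st["tool_pos"],st["tool_rot"])
np.set_printoptions(precision=1,suppress=True)
u=np.array([np.cos(np.radians(103.1)),np.sin(np.radians(103.1)),0]);c=np.array([493,-176,130])
print(proj("wrist",[c-59*u,c+59*u],st))
hsv=cv2.cvtColor(im,cv2.COLOR_RGB2HSV);m=((hsv[...,0]<6)|(hsv[...,0]>174))&(hsv[...,1]>150)&(hsv[...,2]>90)
n,l,s,ce=cv2.connectedComponentsWithStats(m.astype(np.uint8))
for i in range(1,n):
    if s[i,4]>200:
        b=cv2.boxPoints(cv2.minAreaRect(np.argwhere(l==i)[:,::-1].astype(np.float32)));P=at_z("wrist",[ce[i],(b[0]+b[1])/2,(b[2]+b[3])/2,(b[1]+b[2])/2,(b[3]+b[0])/2],130,st);print(s[i],b.ravel(),P)
cv2.imwrite("pics/w0.png",im[:,:,::-1])
E
```

```text
[ 493.64472094 -175.96881884  191.47123234] [-179.71120673   -0.67421461  103.27037276]
[[313.8 314.7]
 [314.1 138.1]]
[ 307  139   20  184 3213] [306.6 139.  324.9 138.9 326.3 322.  308.  322.1] [[ 493.5 -171.3  130. ]
 [ 480.6 -118.8  130. ]
 [ 510.  -238.8  130. ]
 [ 499.2 -171.4  130. ]
 [ 488.4 -174.   130. ]]
[415 365  34  35 657] [415. 365. 448. 365. 448. 399. 415. 399.] [[ 603.8 -277.1  130. ]
 [ 599.3 -256.8  130. ]
 [ 611.2 -288.6  130. ]
 [ 617.1 -269.6  130. ]
 [ 593.1 -275.   130. ]]
```

View pics/w0.png

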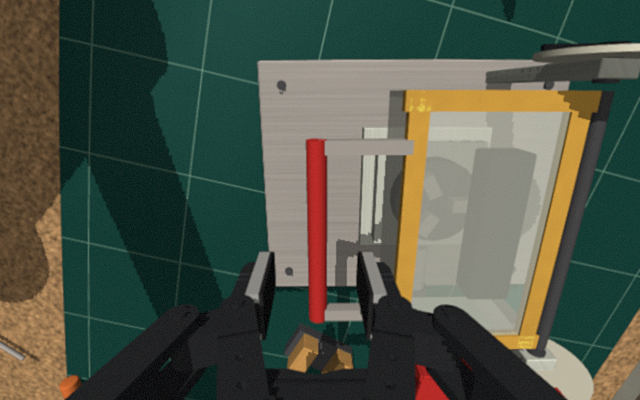

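The wrist view shows the bar at (316,139)–(317,322), centred between the jaws at (262) and (372), with yaw right to within 0.5°. Descending.

carry_out(deltas=[[[0, 0.1, 2.5, 0], [0, 0, 2.5, 0], [0, 0, 1.5, 0], [0, 0, 0, 0]]])

```text
time: 2.85
tool_pos: [491.8, -173.4, 121.3]
tool_rot: [-179.4, -1.0, 103.3]
force: [-0.1, 0.2, -0.1]
opening: 40.3
```

The grasp point lies ahead of (below) the TCP, so I need TCP z of about 136. Rising, then closing.

carry_out(deltas=[[[-0.3, 0.2, -1.5, 0], [0, 0, -0.1, 0]]])

```text
time: 3.05
tool_pos: [494.6, -176.0, 138.1]
tool_rot: [-179.4, -1.0, 103.3]
force: [-0.8, 0.0, 0.6]
opening: 40.5
```

carry_out(deltas=[[[0, 0, -0.05, 0], [0, 0, -0.05, 0], [0, 0, -0.05, 0], [0, 0, -0.05, 0], [0, 0, -0.05, 0]]], hand=-1, newtons=30)

```text
time: 3.55
tool_pos: [494.3, -176.3, 141.4]
tool_rot: [-179.4, -0.9, 103.3]
force: [0.3, -1.1, -1.3]
opening: 10.6
```

carry_out(deltas=[[[0, 0.03, -0.6, 0], [0, 0.08, -0.9, 0], [0, 0.14, -0.9, 0], [0, 0.2, -0.9, 0], [0, 0.24, -0.9, 0]]])

```text
time: 4.05
tool_pos: [500.2, -174.8, 184.6]
tool_rot: [-179.1, -1.1, 103.3]
force: [-0.6, -1.0, -2.9]
opening: 11.1
```

```bash
python3 - <<'E'
from h import *
st=bot.read_state();print({k:np.round(st[k],1) for k in("tool_pos","tool_rot","force","moment","opening")})
a=bot.camera("side")[90:240,300:480,::-1]; b=bot.camera("wrist")[:,:,::-1]
a=cv2.resize(a,(480,400),interpolation=cv2.INTER_CUBIC);b=cv2.resize(b[200:,160:480],(320,200))
o=np.zeros((400,800,3),np.uint8);o[:,:480]=a;o[:200,480:]=b;cv2.imwrite("pics/l1.png",o)
E
```

```text
{'tool_pos': array([ 500.2, -174.8,  184.6]), 'tool_rot': array([-179.1,   -1.1,  103.3]), 'force': array([-0.6, -1. , -2.9]), 'moment': array([-0.2,  0.1,  0.1]), 'opening': np.float64(11.1)}
```

View pics/l1.png

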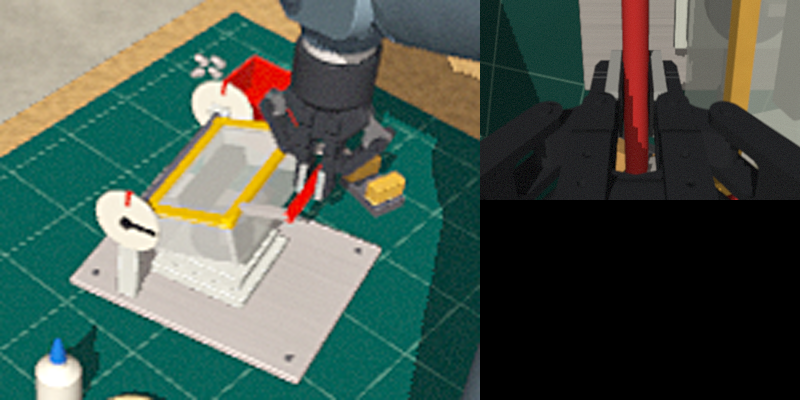

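The picture shows the guard lifted to about 0.3 rad, with the bar between the pads and a load of about 2.9 N on the wrist. I'll continue along the arc, checking pose against arc after each call.

carry_out(deltas=[[[0, 0.36, -1.02, 0], [0, 0.43, -1.0, 0], [0, 0.5, -0.96, 0], [0, 0.56, -0.93, 0], [0, 0.63, -0.89, 0]]])

```text
time: 4.65
tool_pos: [524.3, -169.0, 236.1]
tool_rot: [-178.6, -1.3, 103.3]
force: [-3.4, -1.7, -1.2]
opening: 10.8
```

carry_out(deltas=[[[0, 0.69, -0.8, 0], [0, 0.74, -0.75, 0], [0, 0.8, -0.7, 0], [0, 0.85, -0.64, 0], [0, 0.89, -0.58, 0]]])

```text
time: 5.15
tool_pos: [566.0, -158.9, 277.7]
tool_rot: [-178.5, -1.3, 103.4]
force: [-4.4, 0.7, 1.1]
opening: 10.7
```

carry_out(deltas=[[[0, 0.85, -0.25, 0], [0, 0.9, -0.22, 0], [0, 0.92, -0.18, 0], [0, 0.92, -0.12, 0], [0, 0.92, -0.06, 0]]])

```text
time: 5.65
tool_pos: [615.7, -146.7, 296.2]
tool_rot: [-178.9, -1.2, 103.5]
force: [-4.0, 1.4, 6.0]
opening: 10.8
```

```bash
python3 - <<'E'
from h import *
st=bot.read_state();print({k:np.round(st[k],1) for k in("tool_pos","tool_rot","force","moment","opening")})
a=bot.camera("side")[70:220,300:480,::-1]; b=bot.camera("wrist")[:,:,::-1]
a=cv2.resize(a,(480,400),interpolation=cv2.INTER_CUBIC);b=cv2.resize(b[200:,160:480],(320,200))
o=np.zeros((400,800,3),np.uint8);o[:,:480]=a;o[:200,480:]=b;cv2.imwrite("pics/l2.png",o)
E
```

```text
{'tool_pos': array([ 615.7, -146.7,  296.2]), 'tool_rot': array([-178.9,   -1.2,  103.5]), 'force': array([-4. ,  1.4,  6. ]), 'moment': array([0.1, 1. , 0.1]), 'opening': np.float64(10.8)}
```

View pics/l2.png

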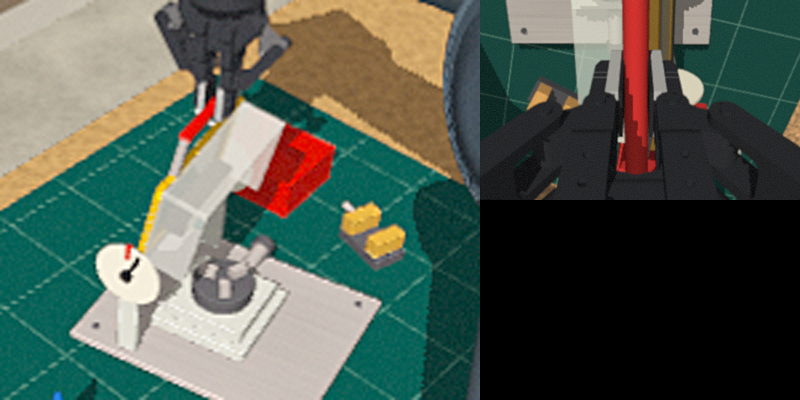

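The picture shows the guard at about 1.38 rad, with the pointer just short of the red mark and the grip good. I'll slow down for the last part.

carry_out(deltas=[[[0, 0.8, -0.1, 0], [0, 0.7, -0.05, 0], [0, 0.6, 0, 0], [0, 0.5, 0, 0], [0, 0.4, 0, 0]]])

```text
time: 6.25
tool_pos: [648.9, -138.6, 298.5]
tool_rot: [-179.2, -1.1, 103.5]
force: [-2.2, 0.5, 2.9]
opening: 10.8
```

carry_out(deltas=[[[0, 0.5, 0, 0], [0, 0.5, 0, 0], [0, 0.5, 0.05, 0], [0, 0.4, 0.05, 0], [0, 0.3, 0.05, 0]]])

```text
time: 6.75
tool_pos: [672.1, -132.9, 295.0]
tool_rot: [-179.1, -1.2, 103.5]
force: [-0.6, 0.0, 2.5]
opening: 10.4
```

carry_out(deltas=[[[0, 0.3, -0.05, 0], [0, 0.15, -0.05, 0], [0, 0, -0.05, 0], [0, 0, -0.05, 0]]])

```text
time: 7.15
tool_pos: [676.5, -131.8, 294.3]
tool_rot: [-179.0, -1.3, 103.5]
force: [-0.8, -0.6, -1.3]
opening: 10.9
```

```bash
python3 - <<'E'
from h import *
a=bot.camera("side")[90:240,300:480,::-1]; b=bot.camera("top")[130:230,320:460,::-1]
st=bot.read_state();print({k:np.round(st[k],1) for k in("time","tool_pos","tool_rot","force","moment","opening")})
d=a[60:130,20:90]
a=cv2.resize(d,(400,400),interpolation=cv2.INTER_CUBIC)
b=cv2.resize(b,(400,286),interpolation=cv2.INTER_CUBIC)
o=np.zeros((400,800,3),np.uint8);o[:,:400]=a;o[:286,400:]=b;cv2.imwrite("pics/l3.png",o)
E
```

```text
{'time': np.float64(7.2), 'tool_pos': array([ 676.4, -131.8,  294.4]), 'tool_rot': array([-179. ,   -1.3,  103.5]), 'force': array([-1.6, -0.8, -1.3]), 'moment': array([-0.2,  0.3,  0.1]), 'opening': np.float64(10.6)}
```

View pics/l3.png

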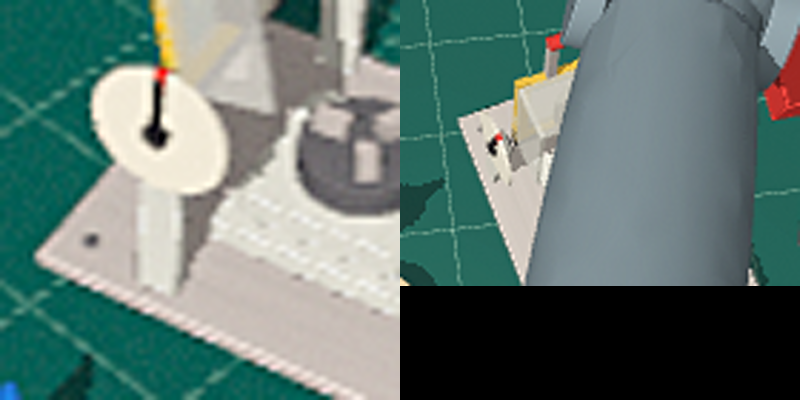

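The picture shows the pointer tip (160,82) lined up with the red mark (162,75) on the left dial. I'll check the visible bar end numerically, then confirm nothing drifts.

```bash
python3 - <<'E'
from h import *
np.set_printoptions(precision=1,suppress=True)
g=np.radians(13.1);ux=np.array([np.cos(g),np.sin(g),0]);uy=np.array([-ux[1],ux[0],0]);H=np.array([644.5,-141.5,130])
for t in(1.7,1.79,1.88):print(t,proj("top",H+155*(-np.cos(t)*ux+[0,0,np.sin(t)])+56*uy),"seen ~(373.7,144.8)")
for i in range(4):
    im=bot.camera("side");st=bot.read_state();print(st["tool_pos"],st["force"],st["time"])
r=cv2.imread("pics/side0.png")[:,:,::-1]
# bystander check: change of glue/tape region, vise/bin region
for n,(y0,y1,x0,x1) in dict(glue_tape=(215,275,310,372),bin=(108,140,400,428),vise=(143,170,427,455)).items():print(n,cv2.absdiff(np.ascontiguousarray(r[y0:y1,x0:x1]),np.ascontiguousarray(im[y0:y1,x0:x1])).mean())
E
```

```text
1.7 [[376.2 148.8]] seen ~(373.7,144.8)
1.79 [[373.8 143.7]] seen ~(373.7,144.8)
1.88 [[371.5 138.9]] seen ~(373.7,144.8)
[ 676.4 -131.8  294.4] [-0.7 -0.3 -2.3] 7.3
[ 676.4 -131.8  294.4] [-1.  -0.6 -2.3] 7.35
[ 676.4 -131.9  294.4] [-1.5 -0.4 -2.9] 7.4
[ 676.4 -131.8  294.4] [-2.  -0.2 -2. ] 7.45
glue_tape 6.393548387096774
bin 10.950892857142858
vise 12.064373897707231
```

```bash
python3 -c "
from rig import bot
print(bot.job_done())"
```

```text
the job is handed in; nothing more can be done
None
```

I gripped the guard by the middle of its red bar, gripper pointing down at 30 N, and swung it to its balance point. The lift took about 3.5 s. I handed the job in at about 7.5 s with the bar still held; the hand-in reports no verdict.

**Angle:** From the gripper position the guard stands at about 1.79 rad. The visible bar end gives about 1.77, and the left dial's pointer sits on its red mark. The right dial was not checked.

**Stillness and grip:** The arm held still to 0.1 mm over the last four readings, with the fingers stopped on the bar at about 10.7 mm. The bar is 12 mm, so that reading is slightly low. The wrist read about 2–3 N.

**Other checks:**
- **Path height:** The tool rode 3–6 mm above my planned path during the swing. Wrist forces stayed at about 7 N or less.
- **Other things on the bench:** The arm did not go near them, and the bin and vise looked unmoved in the pictures taken during the lift. My final before/after image comparison was inconclusive: it showed differences that I put down to the arm's shadow and image noise, but I did not confirm this.

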